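# Put the pH buffer bottles back in their own seats

### The arm

A 6-joint arm with a two-finger parallel gripper is mounted at the origin on the work surface. World frame = base frame: x ahead of the robot, y to its left, z up, the work surface at z = 0. Lengths are in m, angles in rad, forces in N, time in s.
With the tool pointing down it reaches from about 0.375 to 0.975 m from the base axis. Payload 3.8 kg.
Tool frame: the origin (TCP) lies at the very end of the fingers, on their centre line; the grasp point (between the pads) lies bot.grasp_offset behind it (bot.grasp_offset is the distance from the TCP to the grasp point, in m); y points along the fingers, x is the direction in which the jaws open and shut, and the axes are right-handed (so a half turn about y gives the same grasp; the last joint's range is limited). The gripper opens to 85 mm and grips with 20 to 120 N. Pads are 22 mm wide; open, the fingers measure 114 mm over their backs; the gripper's body (76 mm by 85 mm) begins 54 mm behind the grasp point. The pads swing forward as they close: fully open they stand 13 mm farther back than shut.
Start: joints at [1.104, 0.264, 1.604, -0, 1.274, -0.037], TCP at [0.281, 0.614, 0.231] pointing down, gripper open.
Joint ranges: [-2.63, 2.63], [-0.94, 2.18], [0.31, 2.57], [-1.31, 4.45], [0, 2.66], [-2.55, 2.55]. Speed limits (rad/s): [2.57, 2.57, 3.14, 3.14, 3.14, 3.14].

### API

Orientations are given as a rotation vector (axis times angle).
In Python, from workcell import sensors, read_camera, job, bot gives the robot as it stands.
- The arm moves only by the tool arm_command, never from a script. Its argument "deltas" is a list of rows, each a list of 4 numbers: the shift along the tool's x, y, z in m, then the turn about the tool's y in rad. A call has 1 to 20 rows; each row shifts and turns the commanded pose from where the row before left it, along the tool's axes as they then stand; what a row does not reach is not made up. A row lasts 1/8 s, in which the tool goes at most 62.5 mm and 10.7 degrees, less where a joint would pass 70% of its speed; a pose out of reach is approached as far as the arm can. A call is refused whole if a number of a shift passes 0.0625 or a number of a turn 0.188, either way. A call with a gripper value outside its range is refused whole. "fingers" is the finger opening in m, from 0 to 0.0854, set as the call begins (left out, the last holds). The fingers move at their own pace and stop on an object; "newtons" is the grip in N (left out, the last holds). Time passes only in rows, so rows that do not move let the fingers close. It gives the time, the measured TCP pose, the force and the opening at its end, in the units of the state.
- sensors.read_state(): the state, without advancing time (a new reading comes with each control period).
- read_camera(name): name is "side" or "top" or "wrist"; returns a dict with "color" (420x560x3 uint8, red, green, blue), "vfov" (degrees; the focal length in pixels is half the picture's height over the tangent of half this angle, whatever the lens; pixels are square), "cx", "cy" (the principal point, pixels), "R" (3x3) and "t" (3): a world point X has camera coordinates R X + t; the wrist camera has in their place "T_tool_cam" (4x4, takes a point from camera to tool coordinates, whose origin is the TCP and whose axes are the tool frame's). Camera axes: x right, y down, z forward; pixel columns grow to the right and rows downward; lengths in m; the calibration is good to about 2 mm. The wrist camera is an equidistant fisheye: a pixel r from the principal point sees the ray r / f radians off the axis. A picture is of the moment at which its call begins: read the wrist's pose just before it. There is no depth.
- job.finish_job(): hands the job in, once; it reports no verdict.
The state is a dict: "time": time; "q": joint angles; "joint_vel": joint speeds; "joint_torque": joint torques, N m; "tool_pos": TCP position; "tcp_rot": TCP orientation; "wrist_force": force on the tool from outside, world axes, zero at the start; "torque": the same for the moment, N m; "width": opening from 0.0 (shut) to 1.0 (fully open).
Only numpy, scipy, OpenCV 4.12 (cv2) and the standard library are available. Lean on these libraries where they do the work, as an engineer would, in place of code of your own. Each camera call takes 0.05 s, during which the arm holds its last target.

### The job

Some of the pH buffer bottles were put back in the wrong seats of their rack: sort them out so that every bottle stands upright and flat in the seat of its own colour. The empty grey seat is there to park a bottle on the way; never stand one on the bare wooden bench, which stains, or let one fall over. Leave the glass hydrometer cylinder beyond the rack standing where it is.

Things in the scene. Friction and masses are not known exactly. Their poses are not given: they have to be found in the camera images.
- bottle_pink: Pink buffer bottle, closed, loose, 0.1 to 0.21 kg: smooth pink body 50 mm in diameter, straight up to 86 mm, with a blank paper band, then a pink shoulder narrowing to a white ribbed cap 34 mm in diameter, from 97 to 118 mm (the top). Origin: centre of its underside, z up; its yaw means nothing. Starts upright in one of the rack's seats.
- bottle_green: Green buffer bottle, closed, loose, 0.1 to 0.21 kg: smooth green body 50 mm in diameter, straight up to 86 mm, with a blank paper band, then a green shoulder narrowing to a white ribbed cap 34 mm in diameter, from 97 to 118 mm (the top). Origin: centre of its underside, z up; its yaw means nothing. Starts upright in one of the rack's seats.
- bottle_blue: Blue buffer bottle, closed, loose, 0.1 to 0.21 kg: smooth blue body 50 mm in diameter, straight up to 86 mm, with a blank paper band, then a blue shoulder narrowing to a white ribbed cap 34 mm in diameter, from 97 to 118 mm (the top). Origin: centre of its underside, z up; its yaw means nothing. Starts upright in one of the rack's seats.
- bottle_yellow: Yellow buffer bottle, closed, loose, 0.1 to 0.21 kg: smooth yellow body 50 mm in diameter, straight up to 86 mm, with a blank paper band, then a yellow shoulder narrowing to a white ribbed cap 34 mm in diameter, from 97 to 118 mm (the top). Origin: centre of its underside, z up; its yaw means nothing. Starts upright in one of the rack's seats.
- seat_pink: Pink seat of the white buffer rack, fixed: a round shallow pink cup, outside 80 mm in diameter, inside 72 mm, floor 4 mm and rim 12 mm above its origin. Origin: centre of its underside, 18 mm above the bench; z up, x across the rack (away from the robot), y along the row. The place of the pink bottle; may hold any bottle, or none, at the start.
- seat_green: Green seat of the white buffer rack, fixed: a round shallow green cup, outside 80 mm in diameter, inside 72 mm, floor 4 mm and rim 12 mm above its origin. Origin: centre of its underside, 18 mm above the bench; z up, x across the rack (away from the robot), y along the row. The place of the green bottle; may hold any bottle, or none, at the start.
- seat_blue: Blue seat of the white buffer rack, fixed: a round shallow blue cup, outside 80 mm in diameter, inside 72 mm, floor 4 mm and rim 12 mm above its origin. Origin: centre of its underside, 18 mm above the bench; z up, x across the rack (away from the robot), y along the row. The place of the blue bottle; may hold any bottle, or none, at the start.
- seat_yellow: Yellow seat of the white buffer rack, fixed: a round shallow yellow cup, outside 80 mm in diameter, inside 72 mm, floor 4 mm and rim 12 mm above its origin. Origin: centre of its underside, 18 mm above the bench; z up, x across the rack (away from the robot), y along the row. The place of the yellow bottle; may hold any bottle, or none, at the start.
- seat_spare: Dark grey spare seat, same shape, size, origin and axes as the coloured ones; no bottle's own, empty at the start. The five seats stand in any order in one straight row, 96 mm apart, fixed on a white board 104 by 500 mm, top 18 mm above the bench, with an upright 36 mm high at each end. The bench is the plane z = 0.
- cylinder: Clear glass hydrometer cylinder, 200 mm tall, 29 mm tube, white collar 40 mm wide at 154 mm, red six-sided foot 76 mm across; loose bystander on the bench beyond the rack, 150 to 180 mm from the row. Origin: centre of its underside, z up. Two lidded jars (48 wide, 62 mm high) and a bung (34 wide, 30 mm high) also stand 120 to 180 mm from the row.

How it is judged:
At the end, for the whole second after the job is handed in: Each of the four bottles stands in the seat of its own colour: its underside on the seat's floor (less than 7 mm above the seat's origin), its axis within 15 mm of the seat's centre, upright within 0.08 rad, at rest (under 0.02 m/s). The grey seat is then empty (horizontal distance between bottle_pink and seat_pink below 0.015 m and z of bottle_pink in the frame of seat_pink below 0.007 m and angle between each of bottle_pink, bottle_green, bottle_blue, bottle_yellow's own z axis and vertical below 0.08 rad and linear speed of each of bottle_pink, bottle_green, bottle_blue, bottle_yellow below 0.02 m/s and horizontal distance between bottle_green and seat_green below 0.015 m and z of bottle_green in the frame of seat_green below 0.007 m and horizontal distance between bottle_blue and seat_blue below 0.015 m and z of bottle_blue in the frame of seat_blue below 0.007 m and horizontal distance between bottle_yellow and seat_yellow below 0.015 m and z of bottle_yellow in the frame of seat_yellow below 0.007 m); the robot touches nothing.
It fails at once if a bottle is stood on the bare wooden bench (its underside lower than 8 mm above the bench) (height (world z) of any of bottle_pink, bottle_green, bottle_blue, bottle_yellow below 0.008 m).
It fails at once if a bottle falls over (leans more than 0.7 rad) (angle between any of bottle_pink, bottle_green, bottle_blue, bottle_yellow's own z axis and vertical above 0.7 rad).
It fails at once if the glass hydrometer cylinder is pushed more than 25 mm or tipped more than 0.3 rad (distance of cylinder from where it was at the start of the episode above 0.025 m or angle between cylinder's own z axis and vertical above 0.3 rad).
It also fails if it takes over 112 s, if anything falls off the work surface, if the arm or the gripper's body presses on something with over 40 N, if the wrist force passes 120 N, or if a joint passes its speed limit or range.

## Working session

There is one attempt and no reset: what is moved stays moved. The work goes in short steps, Python scripts to look and compute and a tool call to move; the robot and the scene stay as the last step left them, time stands still between calls to the robot, and variables do not carry over. Pictures are saved under pics/ and viewed, and the job is handed in when it is done.

Besides the shell and the picture viewer there is one more tool, called after "Request:" as a command line: name --pt "numbers of a row" for each row, then --argument value for the rest. arm_command: Moves the arm, as the interface text tells. Its arguments: {"type":"object","properties":{"deltas":{"type":"array"},"fingers":{"type":"number"},"newtons":{"type":"number"}},"required":["deltas"]}

```bash
mkdir -p pics; ls
python3 - <<'E'
from workcell import sensors, read_camera, job, bot
import cv2, numpy as np
print(bot.grasp_offset, sensors.read_state())
for n in ['top','side']:
    c=read_camera(n); cv2.imwrite(f'pics/{n}0.png',c['color'][:,:,::-1]); print(n,{k:c[k] for k in c if k!='color'})
E
```

```text
pics
0.0187 {'time': 0.0, 'q': array([ 1.10409938e+00,  2.64748029e-01,  1.60537883e+00,  1.40125771e-06,
        1.27366996e+00, -3.68627811e-02]), 'joint_vel': array([-0.00064731, -0.00038145, -0.00147786, -0.00163441, -0.0010408 ,
        0.00116007]), 'joint_torque': array([-5.84941481e-04, -5.15115058e+01, -3.67309105e+01,  1.19549309e-04,
        1.29284133e-02,  3.06501022e-06]), 'tool_pos': array([0.280939  , 0.61296245, 0.22996285]), 'tcp_rot': array([-1.38356316, -0.88560979,  0.88872848]), 'wrist_force': array([-0.06407558, -0.66236525,  0.79015323]), 'torque': array([-0.05676874,  0.02178634, -0.01367628]), 'width': 0.9997680444529917}
top {'vfov': 46.56561903262449, 'cx': 284.41480786424444, 'cy': 205.53358838273869, 'R': array([[-0.02099154, -0.99917273,  0.03483114],
       [-0.99014074,  0.0159505 , -0.13916503],
       [ 0.13849433, -0.03740902, -0.98965645]]), 't': array([0.02709333, 0.56515971, 0.85307062])}
side {'vfov': 56.09135890970474, 'cx': 283.42738340453076, 'cy': 208.82401463734018, 'R': array([[ 0.95982392, -0.28003188, -0.0178936 ],
       [-0.19107648, -0.60556192, -0.77251831],
       [ 0.20549407,  0.7449006 , -0.63474032]]), 't': array([-0.55693867,  0.16987887,  0.73132125])}
```

View pics/top0.png

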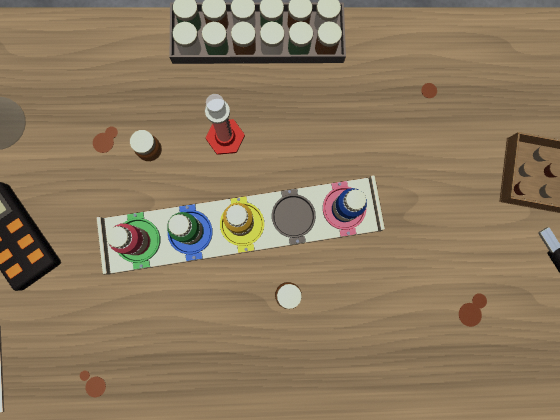

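View pics/side0.png

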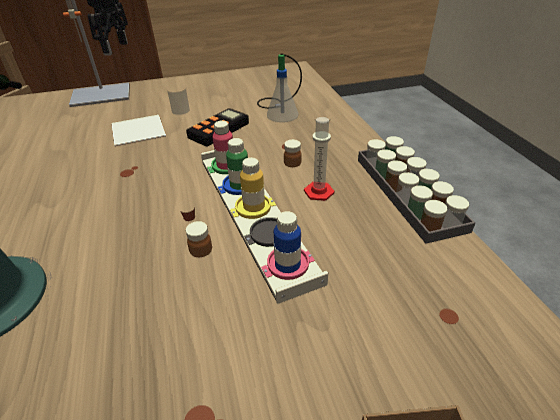

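Run:
```python
from workcell import sensors
from scipy.spatial.transform import Rotation as R
print(R.from_rotvec(sensors.read_state()['tcp_rot']).as_matrix().round(3))
```

```text
[[ 0.417 -0.001 -0.909]
 [ 0.909 -0.002  0.417]
 [-0.002 -1.     0.   ]]
```

```bash
cat > h.py <<'E'
from workcell import sensors, read_camera, job, bot
import cv2, numpy as np
from scipy.spatial.transform import Rotation as Rot
def px2w(c,u,v,z):
    f=210/np.tan(np.radians(c['vfov']/2))
    d=c['R'].T@np.array([(u-c['cx'])/f,(v-c['cy'])/f,1]); o=-c['R'].T@c['t']
    return o+d*(z-o[2])/d[2]
def w2px(c,X):
    f=210/np.tan(np.radians(c['vfov']/2)); p=c['R']@np.asarray(X,float)+c['t']
    return np.array([c['cx']+f*p[0]/p[2],c['cy']+f*p[1]/p[2]])
def circ(c,im,X,r,col,s=1,o=(0,0)):
    pts=[(w2px(c,[X[0]+r*np.cos(a),X[1]+r*np.sin(a),X[2]])-o)*s+(s-1)/2 for a in np.linspace(0,2*np.pi,60)]
    cv2.polylines(im,[np.round(pts).astype(int)],True,col,1)
E
python3 - <<'E'
from h import *
print(read_camera('wrist')['T_tool_cam'].round(3))
c=read_camera('top');im=c['color'][:,:,::-1]
for i,(x,y) in enumerate([(90,165),(240,165)]):
    cv2.imwrite(f'pics/c{i}.png',cv2.resize(im[y:y+115,x:x+155],None,fx=5,fy=5,interpolation=cv2.INTER_CUBIC))
E
```

```text
[[ 1.    -0.    -0.    -0.001]
 [ 0.    -0.281  0.96  -0.142]
 [-0.    -0.96  -0.281  0.072]
 [ 0.     0.     0.     1.   ]]
```

View pics/c0.png

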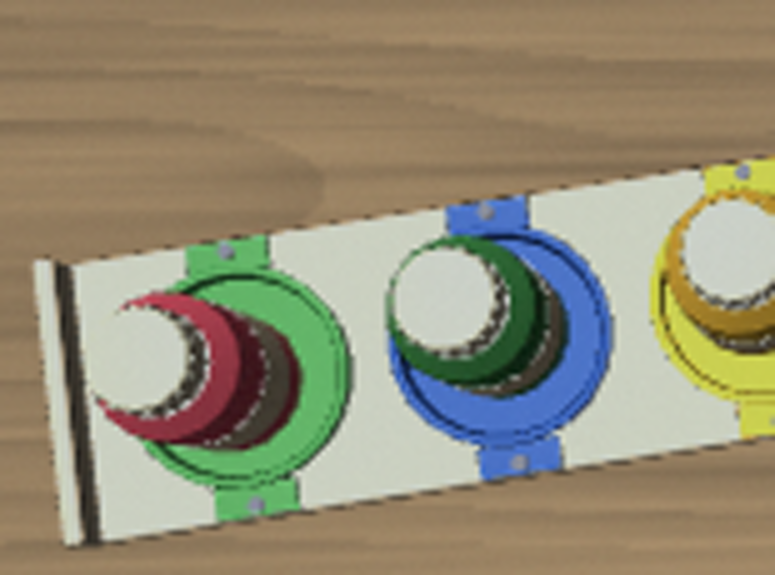

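View pics/c1.png

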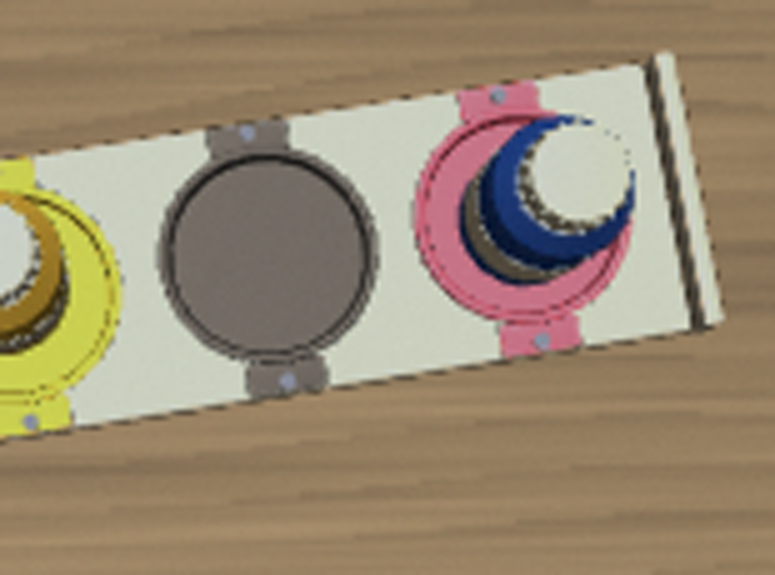

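```bash
cat > m.py <<'E'
from h import *
c=read_camera('top'); im=c['color'][:,:,::-1]
A=np.array([90,165]);B=np.array([240,165])
f=lambda p,o:(np.array(p)-2)/5+o
scr={'green':(f((225,251),A),f((256,505),A)),'blue':(f((486,212),A),f((518,462),A)),'yellow':(f((742,172),A),f((30,423),B)),'spare':(f((247,133),B),f((287,381),B)),'pink':(f((498,97),B),f((542,341),B))}
P=np.array([(px2w(c,*a,.0195)+px2w(c,*b,.0195))/2 for a,b in scr.values()])[:,:2]
k=np.arange(5)-2
m=P.mean(0); d=(k[:,None]*(P-m)).sum(0)/10; print('step',np.linalg.norm(d),'yaw',np.arctan2(d[0],-d[1]))
d=d/np.linalg.norm(d)*.096
S={n:m+kk*d for n,kk in zip(scr,k)}
for n,p in zip(S,P): print(n,S[n].round(4),((p-S[n])*1000).round(1))
caps={'pink':f((138,360),A),'green':f((445,299),A),'yellow':f((735,248),A),'blue':f((578,171),B)}
C={n:px2w(c,*p,.140)[:2] for n,p in caps.items()}
for n in C: print('bottle',n,C[n].round(4))
if __name__=='__main__':
  for i,o in enumerate([A,B]):
    z=cv2.resize(im[o[1]:o[1]+115,o[0]:o[0]+155],None,fx=5,fy=5,interpolation=cv2.INTER_CUBIC)
    for s in S.values(): circ(c,z,[*s,.030],.040,(255,255,0),5,o)
    for b in C.values():
        circ(c,z,[*b,.140],.017,(0,0,0),5,o);circ(c,z,[*b,.108],.025,(255,0,255),5,o);circ(c,z,[*b,.022],.025,(255,255,255),5,o)
    cv2.imwrite(f'pics/o{i}.png',z)
E
python3 m.py
```

```text
step 0.09616798983763587 yaw 0.13717963748981113
green [0.509  0.2858] [-0.1  0.2]
blue [0.5221 0.1907] [0.1 0.3]
yellow [0.5353 0.0956] [-0.1  0.1]
spare [5.484e-01 5.000e-04] [ 0.3 -0.2]
pink [ 0.5615 -0.0946] [-0.1 -0.4]
bottle pink [0.506  0.2867]
bottle green [0.5237 0.1902]
bottle yellow [0.5386 0.0977]
bottle blue [ 0.5607 -0.0953]
```

View pics/o0.png

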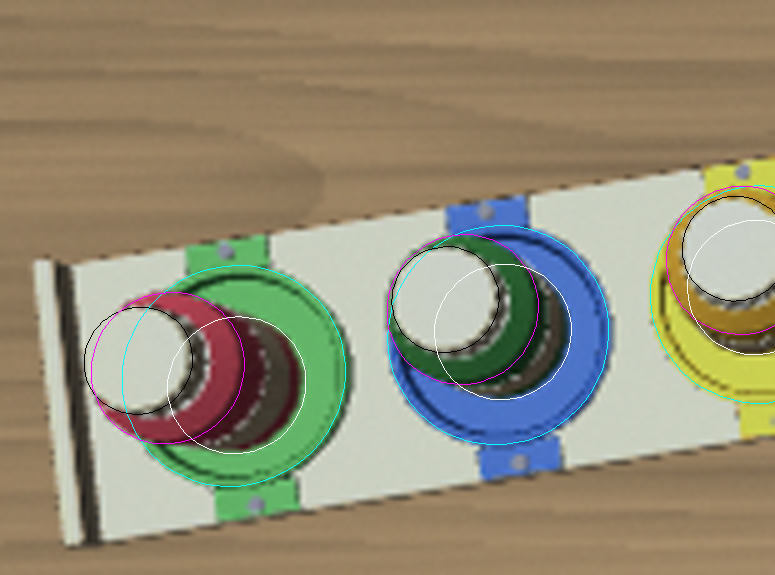

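View pics/o1.png

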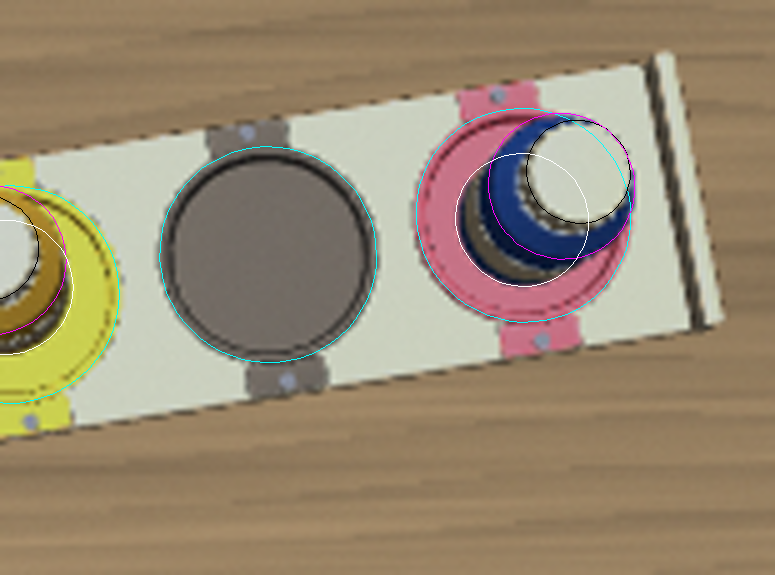

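```bash
cat >> h.py <<'E'
def goto(x,y,z,yaw=.137):
    "delta in tool axes as it stands; turn"
    s=sensors.read_state(); M=Rot.from_rotvec(s['tcp_rot']).as_matrix()
    cur=np.arctan2(M[1,0],M[0,0])
    d=np.array([x,y,z])-s['tool_pos']
    c_,s_=np.cos(yaw),np.sin(yaw); F=np.array([[c_,s_,0],[0,0,-1],[-s_,c_,0]])
    print('t',round(s['time'],2),'pos',s['tool_pos'].round(4),'yaw',round(cur,4),'tilt',(M[:,1]).round(4),'delta(final frame)',(F@d).round(4),'delta(now)',(M.T@d).round(4),'turn',round(cur-yaw,4),'F',s['wrist_force'].round(1),'w',round(s['width']*.0854,4))
E
python3 -c "
from h import *
goto(.5607,-.0953,.22)"
```

```text
t 0.25 pos [0.2811 0.6133 0.2306] yaw 1.141 tilt [-5.e-04 -1.e-03 -1.e+00] delta(final frame) [ 0.1802  0.0106 -0.7401] delta(now) [-0.5276  0.0112 -0.5494] turn 1.004 F [-0.1 -0.  -0.9] w 0.0855
```

Request:
arm_command --pt "0 0 0 0.167" --pt "0 0 0 0.167" --pt "0 0 0 0.167" --pt "0 0 0 0.167" --pt "0 0 0 0.167" --pt "0 0 0 0.167" --pt "0 0 0 0" --fingers 0.0854 --newtons 40

```text
time: 1.12
tool_pos: [0.2812, 0.6135, 0.2311]
tcp_rot: [-1.568, -0.11, 0.111]
wrist_force: [0.2, 0.7, -0.5]
width: 1.003
```

```bash
python3 -c "
from h import *
goto(.5607,-.0953,.22)"
```

```text
t 1.12 pos [0.2812 0.6135 0.2311] yaw 0.1408 tilt [-2.e-04 -3.e-04 -1.e+00] delta(final frame) [ 0.1801  0.0111 -0.7403] delta(now) [ 0.1773  0.0112 -0.741 ] turn 0.0038 F [ 0.2  0.7 -0.5] w 0.0857
```

Request:
arm_command --pt "0.015 0.001 -0.053 0" --pt "0.015 0.001 -0.053 0" --pt "0.015 0.001 -0.053 0" --pt "0.015 0.001 -0.053 0" --pt "0.015 0.001 -0.053 0" --pt "0.015 0.001 -0.053 0" --pt "0.015 0.001 -0.053 0" --pt "0.015 0.001 -0.053 0" --pt "0.015 0.001 -0.053 0" --pt "0.015 0.001 -0.053 0" --pt "0.015 0.001 -0.053 0" --pt "0.012 0 -0.053 0" --pt "0 0 -0.053 0" --pt "0 0 -0.052 0.004" --pt "0 0 0 0" --pt "0 0 0 0"

```text
time: 3.12
tool_pos: [0.559, -0.0956, 0.2201]
tcp_rot: [-1.567, -0.106, 0.107]
wrist_force: [-0.4, -0.3, -0.3]
width: 0.995
```

```bash
python3 -c "
from h import *
goto(.5607,-.0953,.072)
w=read_camera('wrist');cv2.imwrite('pics/w0.png',w['color'][:,:,::-1])"
```

```text
t 3.12 pos [ 0.559  -0.0956  0.2201] yaw 0.1359 tilt [-4.e-04  7.e-04 -1.e+00] delta(final frame) [1.700e-03 1.481e-01 1.000e-04] delta(now) [ 0.0018  0.1481 -0.    ] turn -0.0011 F [-0.4 -0.3 -0.3] w 0.085
```

View pics/w0.png

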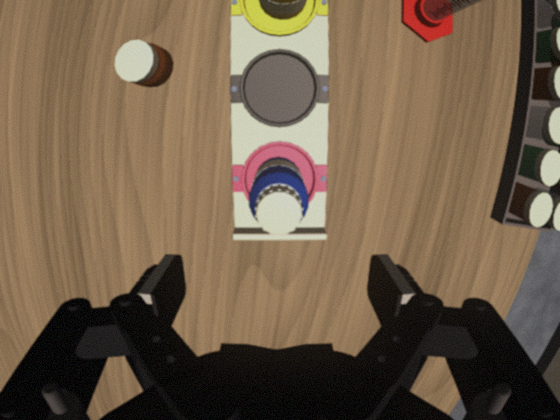

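The wrist view shows the blue bottle (cap at 279,212) centred between the fingers (inner edges at 183 and 372), with the grey seat empty at (280,88). I'll go down now.

Request:
arm_command --pt "0.002 0.03 0 0" --pt "0 0.03 0 0" --pt "0 0.03 0 0" --pt "0 0.03 0 0" --pt "0 0.018 0 0" --pt "0 0.01 0 0" --pt "0 0 0 0" --pt "0 0 0 0"

```text
time: 4.18
tool_pos: [0.5623, -0.0956, 0.0735]
tcp_rot: [-1.569, -0.108, 0.105]
wrist_force: [-0.3, -0.6, -0.1]
width: 1.003
```

```bash
python3 -c "
from h import *
goto(.5607,-.0953,.072)
w=read_camera('side');cv2.imwrite('pics/s1.png',cv2.resize(w['color'][120:320,150:420,::-1],None,fx=2.9,fy=2.9))"
```

```text
t 4.17 pos [ 0.5623 -0.0956  0.0735] yaw 0.1352 tilt [ 2.1e-03 -4.0e-04 -1.0e+00] delta(final frame) [-0.0015  0.0015  0.0005] delta(now) [-0.0015  0.0015  0.0005] turn -0.0018 F [-0.3 -0.6 -0.1] w 0.0857
```

View pics/s1.png

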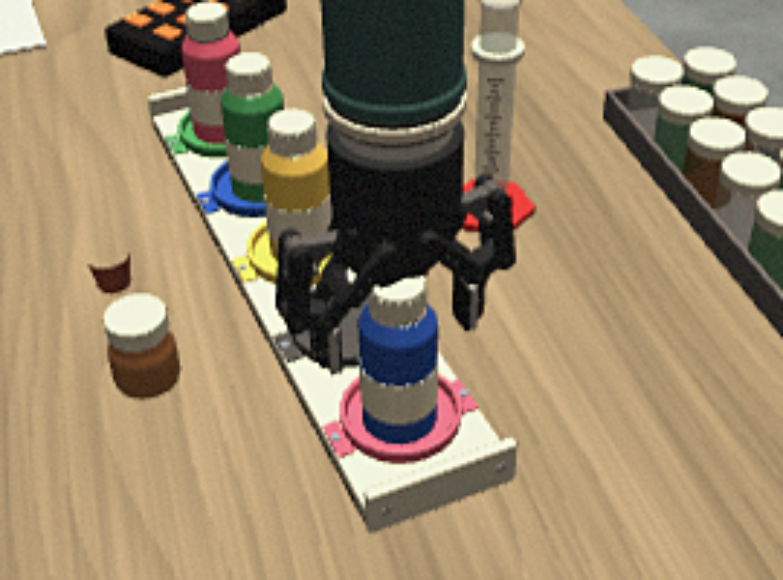

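The jaws straddle the blue bottle with its cap clear of the palm. Closing.

Request:
arm_command --pt "0 0 0 0" --pt "0 0 0 0" --pt "0 0 0 0" --pt "0 0 0 0" --pt "0 0 0 0" --pt "0 0 0 0" --pt "0 0 0 0" --fingers 0.03 --newtons 40

```text
time: 5.1
tool_pos: [0.5615, -0.0957, 0.0731]
tcp_rot: [-1.569, -0.106, 0.106]
wrist_force: [-2.0, 0.3, 5.1]
width: 0.57
```

Request:
arm_command --pt "0 -0.005 0 0" --pt "0 -0.01 0 0" --pt "0 -0.015 0 0" --pt "0 -0.02 0 0" --pt "0 0 0 0"

```text
time: 5.72
tool_pos: [0.5633, -0.0959, 0.1251]
tcp_rot: [-1.57, -0.11, 0.102]
wrist_force: [0.9, 0.2, -1.9]
width: 0.574
```

```bash
python3 -c "
from h import *
goto(.5484,.0005,.1235)
w=read_camera('side');cv2.imwrite('pics/s2.png',cv2.resize(w['color'][120:320,150:420,::-1],None,fx=2.9,fy=2.9))"
```

```text
t 5.72 pos [ 0.5633 -0.0959  0.1251] yaw 0.135 tilt [ 0.0052 -0.0011 -1.    ] delta(final frame) [-0.0016  0.0016  0.0975] delta(now) [-0.0018  0.0014  0.0975] turn -0.002 F [ 0.9  0.2 -1.9] w 0.049
```

View pics/s2.png

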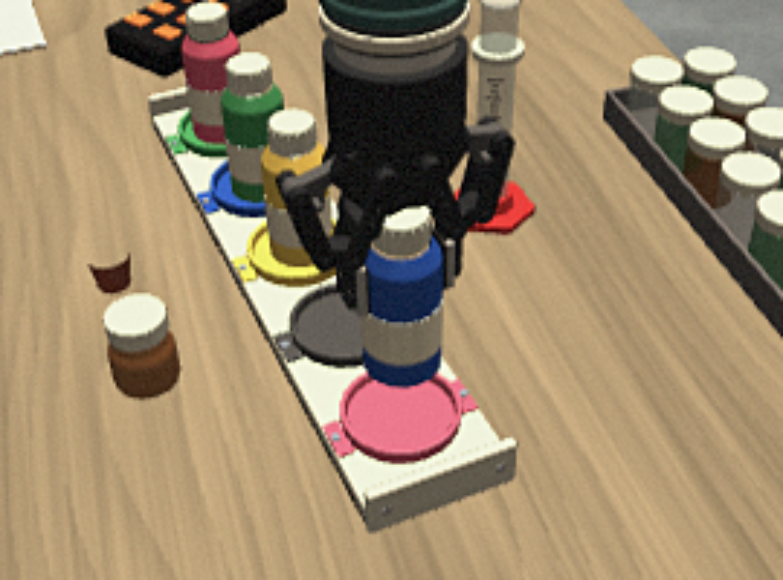

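Request:
arm_command --pt "0 0 0.015 0" --pt "-0.001 0 0.025 0" --pt "0 0 0.03 0" --pt "-0.001 0 0.018 0" --pt "0 0 0.0095 0" --pt "0 0 0 0" --pt "0 0.02 0 0" --pt "0 0.015 0 0" --pt "0 0.008 0 0" --pt "0 0.004 0 0" --pt "0 0 0 0" --pt "0 0 0 0"

```text
time: 7.28
tool_pos: [0.5466, 0.0008, 0.0759]
tcp_rot: [-1.568, -0.107, 0.105]
wrist_force: [-0.9, 0.0, -1.5]
width: 0.569
```

```bash
python3 -c "
from h import *
goto(.5484,.0005,.073)
"
```

```text
t 7.28 pos [0.5466 0.0008 0.0759] yaw 0.135 tilt [ 0.0011 -0.     -1.    ] delta(final frame) [ 0.0017  0.0029 -0.0006] delta(now) [ 0.0017  0.0029 -0.0006] turn -0.002 F [-0.9  0.  -1.5] w 0.0486
```

Request:
arm_command --pt "0.001 0.002 0 0" --pt "0 0.002 0 0" --pt "0 0 0 0" --pt "0 0 0 0"

```text
time: 7.78
tool_pos: [0.5478, 0.001, 0.073]
tcp_rot: [-1.568, -0.107, 0.105]
wrist_force: [-2.7, 0.9, 7.7]
width: 0.573
```

Request:
arm_command --pt "0 0 0 0" --pt "0 0 0 0" --pt "0 0 0 0" --pt "0 0 0 0" --pt "0 0 0 0" --pt "0 0 0 0" --pt "0 0 0 0" --fingers 0.0854

```text
time: 8.65
tool_pos: [0.5471, 0.001, 0.0713]
tcp_rot: [-1.568, -0.106, 0.106]
wrist_force: [0.6, -0.6, -0.1]
width: 1.001
```

Request:
arm_command --pt "0 -0.015 0 0" --pt "0 -0.025 0 0" --pt "0 -0.035 0 0" --pt "0 -0.04 0 0" --pt "0 -0.035 0 0" --pt "0 0 0 0" --pt "0 0 0 0"

```text
time: 9.52
tool_pos: [0.5468, 0.001, 0.2213]
tcp_rot: [-1.568, -0.106, 0.106]
wrist_force: [-0.3, 1.1, -0.2]
width: 1.001
```

```bash
python3 -c "
from h import *
goto(.506,.2867,.22)
w=read_camera('side');cv2.imwrite('pics/s3.png',cv2.resize(w['color'][120:320,150:420,::-1],None,fx=2.9,fy=2.9))"
```

```text
t 9.53 pos [0.5468 0.001  0.2213] yaw 0.1351 tilt [-0. -0. -1.] delta(final frame) [-0.0014  0.0013  0.2885] delta(now) [-0.0019  0.0013  0.2885] turn -0.0019 F [-0.3  1.1 -0.2] w 0.0855
```

View pics/s3.png

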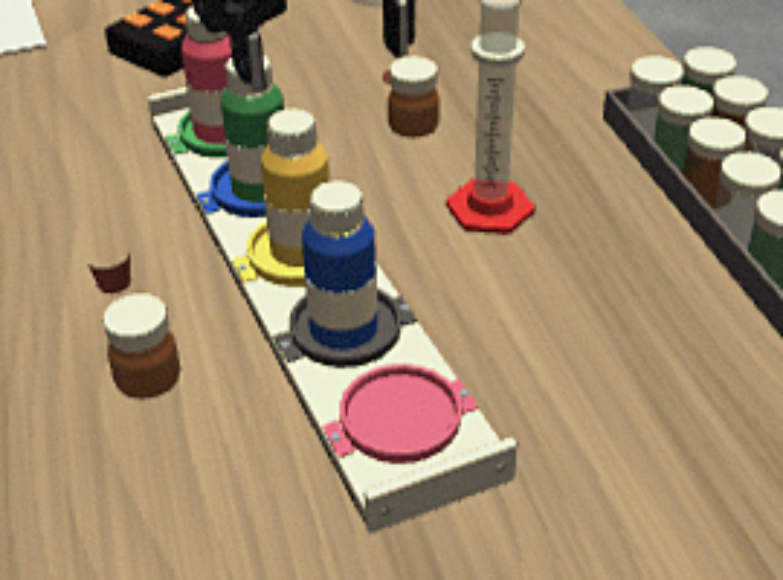

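Blue stands upright in the grey seat at (342,265 in the crop) and the pink seat is empty. Next is the pink bottle.

Request:
arm_command --pt "0 0 0.04 0" --pt "0 0 0.0525 0" --pt "0 0 0.0525 0" --pt "0 0 0.0525 0" --pt "0 0 0.051 0" --pt "-0.0015 0 0.04 0" --pt "0 0 0 0" --pt "0 0 0 0"

```text
time: 10.58
tool_pos: [0.506, 0.2859, 0.2196]
tcp_rot: [-1.57, -0.105, 0.109]
wrist_force: [-0.5, 0.2, -0.7]
width: 1.0
```

```bash
python3 -c "
from h import *
goto(.506,.2867,.073)
w=read_camera('wrist');cv2.imwrite('pics/w1.png',w['color'][:,:,::-1])"
```

```text
t 10.57 pos [0.506  0.2859 0.2196] yaw 0.1357 tilt [-0.0025 -0.002  -1.    ] delta(final frame) [1.000e-04 1.466e-01 7.000e-04] delta(now) [0.0005 0.1466 0.001 ] turn -0.0013 F [-0.5  0.2 -0.7] w 0.0854
```

View pics/w1.png

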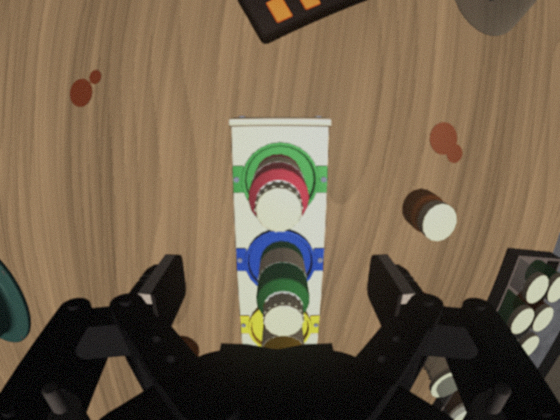

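Pink is centred between the fingers (cap at 279,208) and the jar at (437,220) is well outside them. Going down to grip.

Request:
arm_command --pt "0 0.03 0.001 0" --pt "0 0.03 0 0" --pt "0 0.03 0 0" --pt "0 0.03 0 0" --pt "0 0.017 0 0" --pt "0 0.01 0 0" --pt "0 0 0 0" --pt "0 0 0 0"

```text
time: 11.62
tool_pos: [0.5076, 0.2881, 0.0755]
tcp_rot: [-1.567, -0.107, 0.104]
wrist_force: [0.3, -0.1, 0.1]
width: 0.997
```

Request:
arm_command --pt "0 0 0 0" --pt "0 0 0 0" --pt "0 0 0 0" --pt "0 0 0 0" --pt "0 0 0 0" --pt "0 0 0 0" --pt "0 0 0 0" --fingers 0.03

```text
time: 12.5
tool_pos: [0.5074, 0.2881, 0.0752]
tcp_rot: [-1.567, -0.107, 0.105]
wrist_force: [0.8, 0.1, 5.0]
width: 0.57
```

```bash
python3 -c "
from h import *
goto(.506,.2867,.073)
w=read_camera('top');cv2.imwrite('pics/t4.png',cv2.resize(w['color'][150:300,80:280,::-1],None,fx=4,fy=4))"
```

```text
t 12.5 pos [0.5074 0.2881 0.0752] yaw 0.135 tilt [ 1.5e-03  9.0e-04 -1.0e+00] delta(final frame) [-0.0016  0.0022 -0.0012] delta(now) [-0.0016  0.0022 -0.0012] turn -0.002 F [0.8 0.1 5. ] w 0.0487
```

View pics/t4.png

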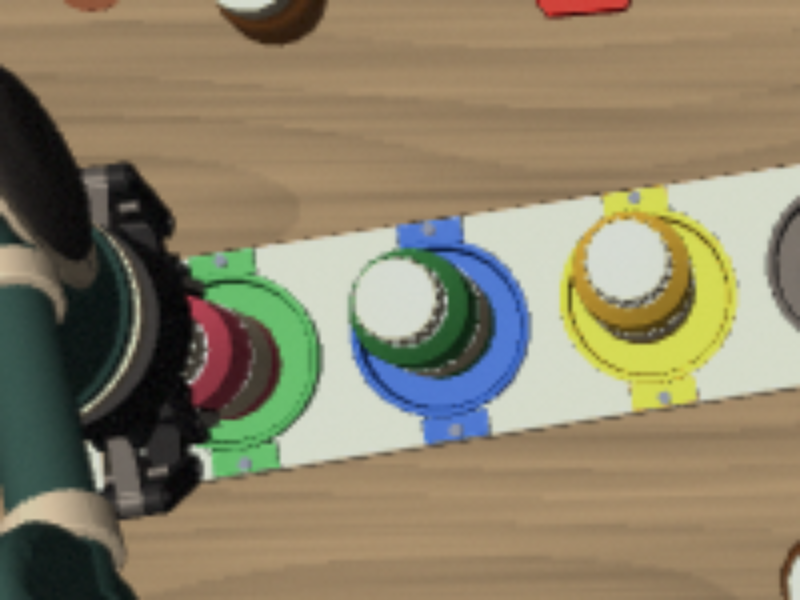

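Request:
arm_command --pt "0 -0.005 0 0" --pt "0 -0.015 0 0" --pt "0 -0.025 0 0" --pt "0 -0.03 0 0" --pt "0 -0.03 0 0" --pt "0 -0.025 0 0" --pt "0 -0.015 0 0" --pt "0 0 0 0"

```text
time: 13.55
tool_pos: [0.5073, 0.288, 0.2208]
tcp_rot: [-1.567, -0.108, 0.104]
wrist_force: [-0.3, 0.8, 0.0]
width: 0.569
```

```bash
python3 -c "
from h import *
goto(.5615,-.0946,.22)
w=read_camera('side');cv2.imwrite('pics/s5.png',cv2.resize(w['color'][80:280,150:420,::-1],None,fx=2.9,fy=2.9))"
```

```text
t 13.55 pos [0.5073 0.288  0.2208] yaw 0.135 tilt [ 0.0023  0.0012 -1.    ] delta(final frame) [ 0.0014  0.0008 -0.3865] delta(now) [ 0.0022  0.0005 -0.3864] turn -0.002 F [-0.3  0.8  0. ] w 0.0486
```

View pics/s5.png

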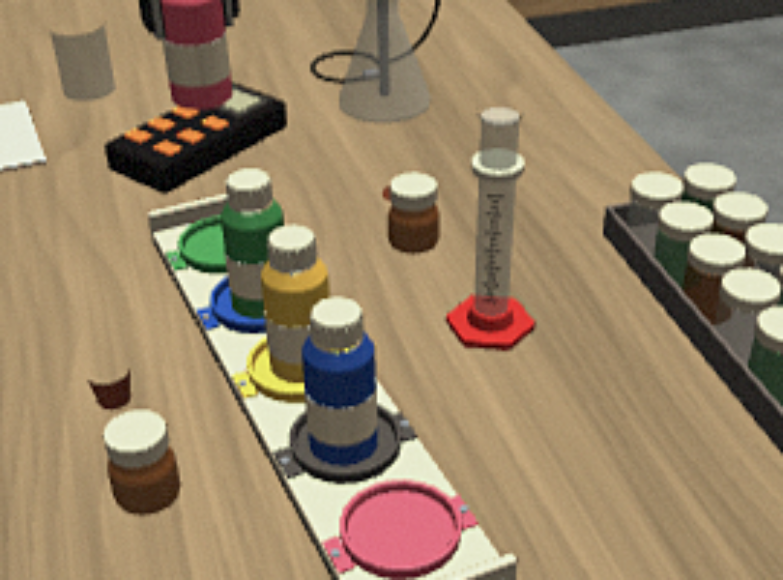

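Pink hangs upright in the gripper, and the green seat is empty. Carrying it to the pink seat.

Request:
arm_command --pt "0 0 -0.02 0" --pt "0.001 0 -0.04 0" --pt "0 0 -0.05 0" --pt "0 0 -0.05 0" --pt "0 0 -0.05 0" --pt "0 0 -0.05 0" --pt "0 0 -0.05 0" --pt "0.001 0 -0.045 0" --pt "0 0 -0.025 0" --pt "0 0 -0.008 0" --pt "0 0 0 0" --pt "0 0 0 0"

```text
time: 15.1
tool_pos: [0.5604, -0.0956, 0.2189]
tcp_rot: [-1.568, -0.106, 0.107]
wrist_force: [-0.5, -0.6, -0.8]
width: 0.57
```

```bash
python3 -c "
from h import *
goto(.5615,-.0946,.075)"
```

```text
t 15.1 pos [ 0.5604 -0.0956  0.2189] yaw 0.1358 tilt [-8.e-04  6.e-04 -1.e+00] delta(final frame) [0.0012 0.1439 0.0009] delta(now) [0.0013 0.1439 0.0008] turn -0.0012 F [-0.5 -0.6 -0.8] w 0.0487
```

Request:
arm_command --pt "0.001 0.015 0.001 0" --pt "0 0.03 0.001 0" --pt "0 0.03 0 0" --pt "0 0.03 0 0" --pt "0 0.02 0 0" --pt "0 0.01 0 0" --pt "0 0.004 0 0" --pt "0 0 0 0" --pt "0 0 0 0"

```text
time: 16.23
tool_pos: [0.5624, -0.0945, 0.0813]
tcp_rot: [-1.569, -0.108, 0.105]
wrist_force: [-0.3, -0.1, -1.5]
width: 0.57
```

```bash
python3 -c "
from h import *
goto(.5615,-.0946,.075)"
```

```text
t 16.23 pos [ 0.5624 -0.0945  0.0813] yaw 0.1351 tilt [ 1.9e-03 -4.0e-04 -1.0e+00] delta(final frame) [-0.0009  0.0063  0.0001] delta(now) [-0.0009  0.0063  0.0001] turn -0.0019 F [-0.3 -0.1 -1.5] w 0.0487
```

Request:
arm_command --pt "0 0.003 0 0" --pt "0 0.002 0 0" --pt "0 0.001 0 0" --pt "0 0 0 0" --pt "0 0 0 0"

```text
time: 16.85
tool_pos: [0.5618, -0.0945, 0.0752]
tcp_rot: [-1.568, -0.106, 0.106]
wrist_force: [-2.5, -0.0, 5.2]
width: 0.568
```

```bash
python3 -c "
from h import *
goto(.5615,-.0946,.075)"
```

```text
t 16.85 pos [ 0.5618 -0.0945  0.0752] yaw 0.135 tilt [ 3.e-04 -2.e-04 -1.e+00] delta(final frame) [-0.0003  0.0002 -0.    ] delta(now) [-0.0003  0.0002 -0.    ] turn -0.002 F [-2.5 -0.   5.2] w 0.0485
```

Contact at the expected height (5 N). Releasing and rising.

Request:
arm_command --pt "0 0 0 0" --pt "0 0 0 0" --pt "0 0 0 0" --pt "0 0 0 0" --pt "0 0 0 0" --pt "0 0 0 0" --pt "0 0 0 0" --fingers 0.0854

```text
time: 17.73
tool_pos: [0.5616, -0.0944, 0.0743]
tcp_rot: [-1.568, -0.106, 0.106]
wrist_force: [0.0, 0.4, 0.6]
width: 1.0
```

Request:
arm_command --pt "0 -0.015 0 0" --pt "0 -0.025 0 0" --pt "0 -0.035 0 0" --pt "0 -0.04 0 0" --pt "0 -0.035 0 0" --pt "0 0 0 0" --pt "0 0 0 0"

```text
time: 18.6
tool_pos: [0.5613, -0.0943, 0.2243]
tcp_rot: [-1.568, -0.106, 0.106]
wrist_force: [-0.4, -0.3, -0.5]
width: 1.0
```

```bash
python3 -c "
from h import *
goto(.5237,.1902,.22)
w=read_camera('side');cv2.imwrite('pics/s6.png',cv2.resize(w['color'][120:320,150:420,::-1],None,fx=2.9,fy=2.9))"
```

```text
t 18.6 pos [ 0.5613 -0.0943  0.2243] yaw 0.135 tilt [ 1.e-04  0.e+00 -1.e+00] delta(final frame) [0.0016 0.0043 0.287 ] delta(now) [0.0011 0.0043 0.287 ] turn -0.002 F [-0.4 -0.3 -0.5] w 0.0854
```

View pics/s6.png

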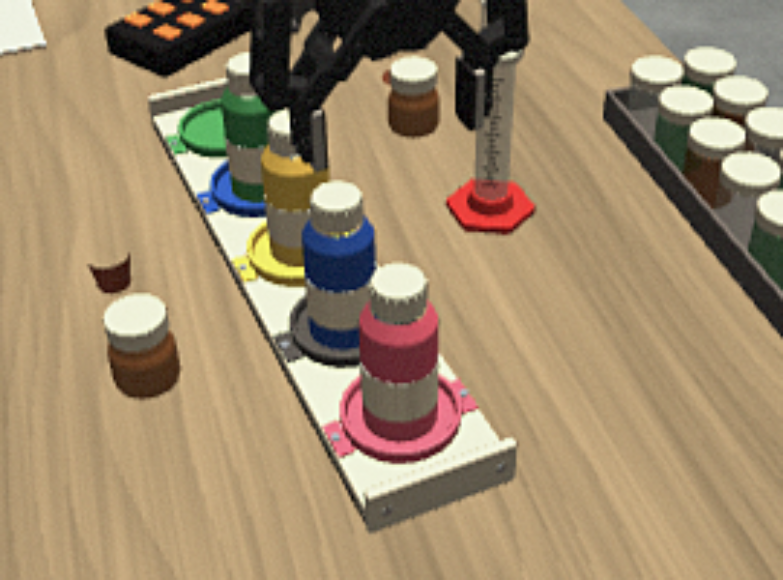

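Pink stands centred and upright in the pink seat. Green is next.

Request:
arm_command --pt "0.0015 0 0.04 0" --pt "0 0 0.052 0" --pt "0 0.004 0.052 0" --pt "0 0 0.052 0" --pt "0 0 0.051 0" --pt "0 0 0.04 0" --pt "0 0 0 0" --pt "0 0 0 0"

```text
time: 19.65
tool_pos: [0.5236, 0.1896, 0.2188]
tcp_rot: [-1.569, -0.105, 0.109]
wrist_force: [-0.4, -0.6, 0.1]
width: 1.0
```

```bash
python3 -c "
from h import *
goto(.5237,.1902,.075)"
```

```text
t 19.65 pos [0.5236 0.1896 0.2188] yaw 0.1356 tilt [-0.0025 -0.0014 -1.    ] delta(final frame) [0.0002 0.1438 0.0006] delta(now) [0.0005 0.1438 0.0007] turn -0.0014 F [-0.4 -0.6  0.1] w 0.0854
```

Request:
arm_command --pt "0 0.03 0 0" --pt "0 0.03 0 0" --pt "0 0.03 0 0" --pt "0 0.03 0 0" --pt "0 0.016 0 0" --pt "0 0.009 0 0" --pt "0 0 0 0" --pt "0 0 0 0"

```text
time: 20.65
tool_pos: [0.5254, 0.1904, 0.0765]
tcp_rot: [-1.568, -0.108, 0.104]
wrist_force: [0.1, 0.3, 0.5]
width: 0.998
```

Request:
arm_command --pt "0 0 0 0" --pt "0 0 0 0" --pt "0 0 0 0" --pt "0 0 0 0" --pt "0 0 0 0" --pt "0 0 0 0" --pt "0 0 0 0" --fingers 0.03

```text
time: 21.52
tool_pos: [0.5251, 0.1905, 0.0763]
tcp_rot: [-1.568, -0.107, 0.105]
wrist_force: [-0.3, -0.8, 6.3]
width: 0.572
```

Request:
arm_command --pt "0 -0.005 0 0" --pt "0 -0.015 0 0" --pt "0 -0.015 0 0" --pt "0 -0.015 0 0" --pt "0 0 0 0" --pt "0 0 0 0"

```text
time: 22.28
tool_pos: [0.5243, 0.1901, 0.1253]
tcp_rot: [-1.568, -0.106, 0.106]
wrist_force: [-0.3, 0.1, -1.0]
width: 0.572
```

```bash
python3 -c "
from h import *
goto(.5090,.2858,.1235)
w=read_camera('side');cv2.imwrite('pics/s7.png',cv2.resize(w['color'][80:280,150:420,::-1],None,fx=2.9,fy=2.9))"
```

```text
t 22.27 pos [0.5243 0.1901 0.1253] yaw 0.135 tilt [ 0. -0. -1.] delta(final frame) [-0.0021  0.0018  0.0969] delta(now) [-0.0023  0.0018  0.0968] turn -0.002 F [-0.3  0.1 -1. ] w 0.0489
```

View pics/s7.png

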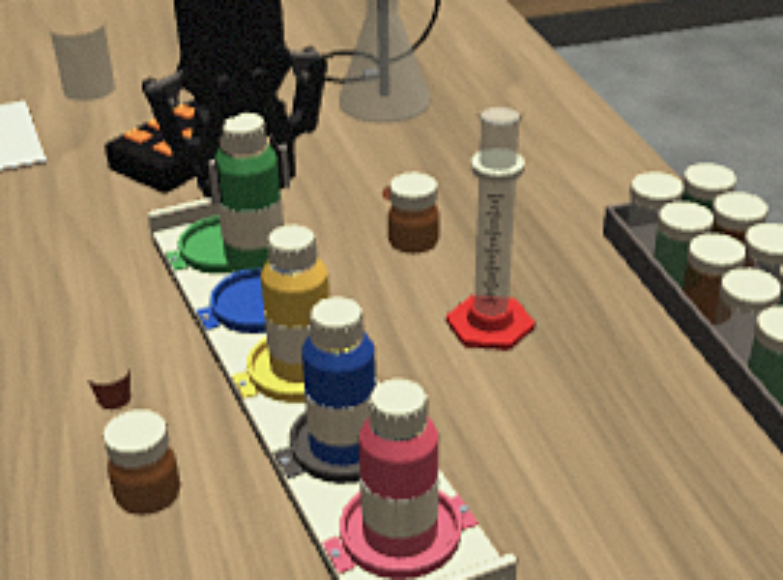

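Green is lifted clear and upright. Moving one seat over.

Request:
arm_command --pt "0 0 0.015 0" --pt "-0.001 0 0.025 0" --pt "0 0 0.03 0" --pt "-0.001 0 0.018 0" --pt "0 0 0.009 0" --pt "0 0 0 0" --pt "0 0.02 0 0" --pt "0 0.015 0 0" --pt "0 0.008 0 0" --pt "0 0 0 0" --pt "0 0 0 0"

```text
time: 23.7
tool_pos: [0.5098, 0.2861, 0.0825]
tcp_rot: [-1.568, -0.106, 0.105]
wrist_force: [-1.1, 0.0, -1.4]
width: 0.575
```

```bash
python3 -c "
from h import *
goto(.5090,.2858,.0763)
"
```

```text
t 23.7 pos [0.5098 0.2861 0.0825] yaw 0.1348 tilt [ 5.e-04  2.e-04 -1.e+00] delta(final frame) [-0.0008  0.0062 -0.0002] delta(now) [-0.0008  0.0062 -0.0002] turn -0.0022 F [-1.1  0.  -1.4] w 0.0491
```

Request:
arm_command --pt "0 0.003 0 0" --pt "0 0.002 0 0" --pt "0 0.001 0 0" --pt "0 0 0 0" --pt "0 0 0 0"

```text
time: 24.32
tool_pos: [0.5094, 0.2861, 0.0764]
tcp_rot: [-1.568, -0.106, 0.106]
wrist_force: [-0.4, 0.0, -0.5]
width: 0.571
```

```bash
python3 -c "
from h import *
goto(.5090,.2858,.0763)
"
```

```text
t 24.32 pos [0.5094 0.2861 0.0764] yaw 0.1351 tilt [ 1.e-04  1.e-04 -1.e+00] delta(final frame) [-0.0004  0.0001 -0.0002] delta(now) [-0.0004  0.0001 -0.0002] turn -0.0019 F [-0.4  0.  -0.5] w 0.0488
```

Request:
arm_command --pt "0 0.001 0 0" --pt "0 0 0 0" --pt "0 0 0 0"

```text
time: 24.7
tool_pos: [0.5095, 0.2861, 0.0763]
tcp_rot: [-1.568, -0.106, 0.106]
wrist_force: [-3.1, -1.0, 5.3]
width: 0.57
```

Request:
arm_command --pt "0 0 0 0" --pt "0 0 0 0" --pt "0 0 0 0" --pt "0 0 0 0" --pt "0 0 0 0" --pt "0 0 0 0" --pt "0 0 0 0" --fingers 0.0854

```text
time: 25.58
tool_pos: [0.5094, 0.286, 0.0752]
tcp_rot: [-1.568, -0.106, 0.106]
wrist_force: [-0.3, -0.6, 0.2]
width: 1.0
```

Request:
arm_command --pt "0 -0.015 0 0" --pt "0 -0.025 0 0" --pt "0 -0.035 0 0" --pt "0 -0.04 0 0" --pt "0 -0.035 0 0" --pt "0 0 0 0" --pt "0 0 0 0"

```text
time: 26.45
tool_pos: [0.5092, 0.286, 0.2255]
tcp_rot: [-1.568, -0.106, 0.106]
wrist_force: [-0.9, 0.0, 0.0]
width: 1.002
```

```bash
python3 -c "
from h import *
goto(.547,.001,.22)
w=read_camera('side');cv2.imwrite('pics/s8.png',cv2.resize(w['color'][80:280,150:420,::-1],None,fx=2.9,fy=2.9))
w=read_camera('top');cv2.imwrite('pics/t8.png',cv2.resize(w['color'][150:300,200:400,::-1],None,fx=4,fy=4))"
```

```text
t 26.45 pos [0.5092 0.286  0.2255] yaw 0.135 tilt [ 3.e-04  2.e-04 -1.e+00] delta(final frame) [-0.0015  0.0055 -0.2874] delta(now) [-0.0009  0.0055 -0.2874] turn -0.002 F [-0.9  0.   0. ] w 0.0856
```

View pics/s8.png

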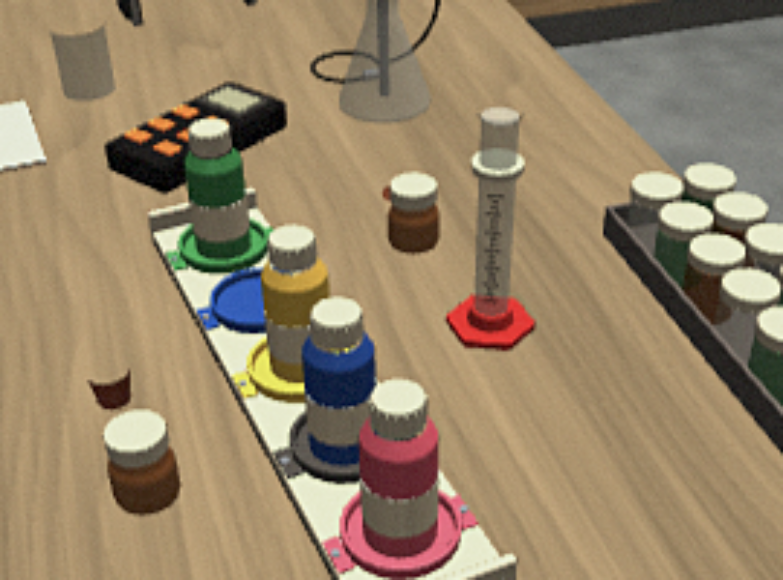

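View pics/t8.png

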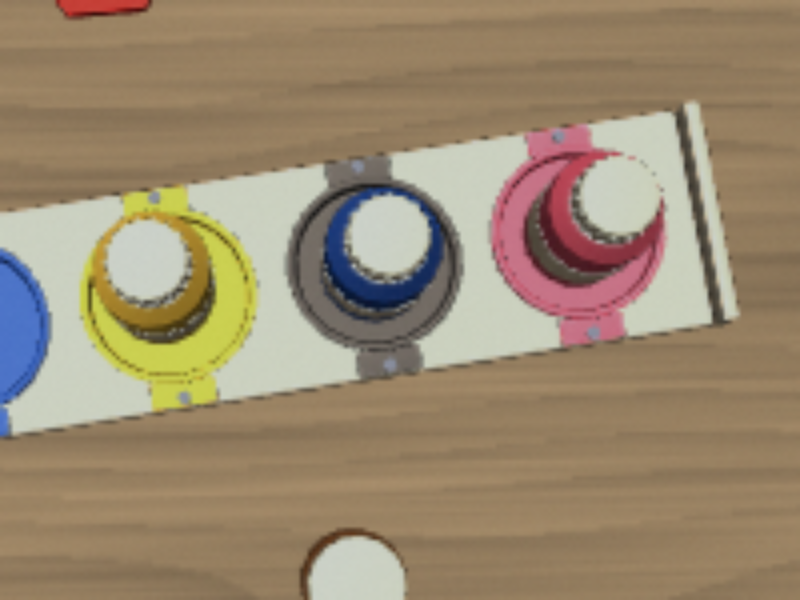

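Pink and green are in place, and blue sits in the grey seat (cap at 388,238 in the crop). I'll fetch it.

Request:
arm_command --pt "0 0 -0.04 0" --pt "0 0 -0.052 0" --pt "0 0.005 -0.052 0" --pt "0 0 -0.052 0" --pt "0 0 -0.052 0" --pt "-0.001 0 -0.04 0" --pt "0 0 0 0" --pt "0 0 0 0"

```text
time: 27.55
tool_pos: [0.5464, 0.0008, 0.219]
tcp_rot: [-1.567, -0.104, 0.107]
wrist_force: [-0.1, 0.2, 0.7]
width: 1.004
```

```bash
python3 -c "
from h import *
c=read_camera('top')
p=px2w(c,200+386.5/4,150+236.5/4,.14);print(p)
goto(p[0],p[1],.073)
"
```

```text
[0.54525069 0.00075876 0.14      ]
t 27.6 pos [0.5466 0.0013 0.2194] yaw 0.1354 tilt [-1.8e-03  6.0e-04 -1.0e+00] delta(final frame) [-0.0014  0.1464 -0.0004] delta(now) [-0.0011  0.1464 -0.0005] turn -0.0016 F [ 0.3 -0.4  0.3] w 0.0852
```

Request:
arm_command --pt "-0.001 0.03 0 0" --pt "0 0.03 0 0" --pt "0 0.03 0 0" --pt "0 0.03 0 0" --pt "0 0.018 0 0" --pt "0 0.008 0 0" --pt "0 0 0 0" --pt "0 0 0 0"

```text
time: 28.6
tool_pos: [0.5473, 0.0005, 0.0755]
tcp_rot: [-1.568, -0.108, 0.104]
wrist_force: [-0.1, -0.7, -0.3]
width: 1.0
```

Request:
arm_command --pt "0 0 0 0" --pt "0 0 0 0" --pt "0 0 0 0" --pt "0 0 0 0" --pt "0 0 0 0" --pt "0 0 0 0" --pt "0 0 0 0" --fingers 0.03

```text
time: 29.48
tool_pos: [0.547, 0.0003, 0.0752]
tcp_rot: [-1.568, -0.107, 0.105]
wrist_force: [0.6, 0.4, 6.0]
width: 0.569
```

Request:
arm_command --pt "0 -0.005 0 0" --pt "0 -0.015 0 0" --pt "0 -0.025 0 0" --pt "0 -0.03 0 0" --pt "0 -0.03 0 0" --pt "0 -0.025 0 0" --pt "0 -0.015 0 0" --pt "0 0 0 0" --pt "0 0 0 0"

```text
time: 30.6
tool_pos: [0.5453, 0.0004, 0.2181]
tcp_rot: [-1.568, -0.104, 0.108]
wrist_force: [0.2, 0.5, -1.4]
width: 0.571
```

```bash
python3 -c "
from h import *
goto(.5221,.1907,.22)
w=read_camera('side');cv2.imwrite('pics/s9.png',cv2.resize(w['color'][80:280,150:420,::-1],None,fx=2.9,fy=2.9))"
```

```text
t 30.6 pos [5.453e-01 4.000e-04 2.181e-01] yaw 0.135 tilt [-2.1e-03  1.0e-04 -1.0e+00] delta(final frame) [ 0.003  -0.0019  0.1917] delta(now) [ 0.0026 -0.0019  0.1917] turn -0.002 F [ 0.2  0.5 -1.4] w 0.0488
```

View pics/s9.png

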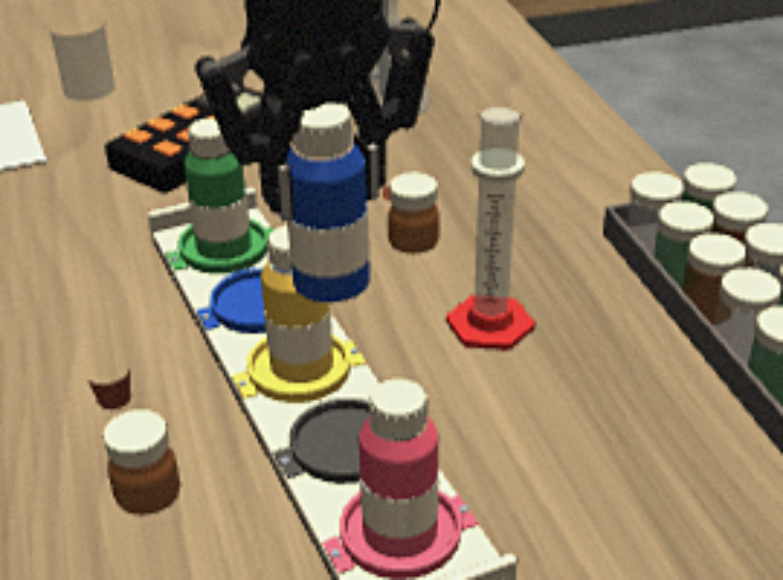

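Blue hangs upright, about 25 mm above the yellow cap height. Carrying it over to the blue seat.

Request:
arm_command --pt "0 -0.003 0.02 0" --pt "0.001 0 0.035 0" --pt "0 0 0.045 0" --pt "0 0 0.045 0" --pt "0.001 0 0.03 0" --pt "0 0 0.012 0" --pt "0 0 0.005 0" --pt "0 0 0 0" --pt "0 0 0 0"

```text
time: 31.78
tool_pos: [0.5225, 0.19, 0.2222]
tcp_rot: [-1.569, -0.105, 0.105]
wrist_force: [-0.3, 0.2, -1.5]
width: 0.573
```

```bash
python3 -c "
from h import *
goto(.5221,.1907,.0752)"
```

```text
t 31.77 pos [0.5225 0.19   0.2222] yaw 0.1338 tilt [-1.e-04 -4.e-04 -1.e+00] delta(final frame) [-0.0003  0.147   0.0008] delta(now) [-0.0002  0.147   0.0008] turn -0.0032 F [-0.3  0.2 -1.5] w 0.0489
```

Request:
arm_command --pt "-0.001 0.015 0 0" --pt "0 0.03 0 0" --pt "0 0.03 0 0" --pt "0 0.03 0 0" --pt "0 0.02 0 0" --pt "0 0.01 0 0" --pt "0 0.006 0 0" --pt "0 0 0 0" --pt "0 0 0 0"

```text
time: 32.9
tool_pos: [0.5221, 0.191, 0.0822]
tcp_rot: [-1.568, -0.107, 0.105]
wrist_force: [-0.6, 0.5, -0.7]
width: 0.569
```

```bash
python3 -c "
from h import *
goto(.5221,.1907,.0752)"
```

```text
t 32.9 pos [0.5221 0.191  0.0822] yaw 0.1349 tilt [ 1.7e-03  5.0e-04 -1.0e+00] delta(final frame) [-0.0001  0.007  -0.0003] delta(now) [-0.0001  0.007  -0.0003] turn -0.0021 F [-0.6  0.5 -0.7] w 0.0486
```

Request:
arm_command --pt "0 0.003 0 0" --pt "0 0.002 0 0" --pt "0 0.002 0 0" --pt "0 0 0 0" --pt "0 0 0 0"

```text
time: 33.52
tool_pos: [0.5215, 0.1909, 0.0752]
tcp_rot: [-1.568, -0.106, 0.106]
wrist_force: [-1.9, -0.2, 6.0]
width: 0.572
```

```bash
python3 -c "
from h import *
goto(.5221,.1907,.0752)"
```

```text
t 33.52 pos [0.5215 0.1909 0.0752] yaw 0.1351 tilt [ 2.e-04  1.e-04 -1.e+00] delta(final frame) [ 0.0006 -0.     -0.0003] delta(now) [ 0.0006 -0.     -0.0003] turn -0.0019 F [-1.9 -0.2  6. ] w 0.0489
```

Request:
arm_command --pt "0 0 0 0" --pt "0 0 0 0" --pt "0 0 0 0" --pt "0 0 0 0" --pt "0 0 0 0" --pt "0 0 0 0" --pt "0 0 0 0" --fingers 0.0854

```text
time: 34.4
tool_pos: [0.5213, 0.1908, 0.0743]
tcp_rot: [-1.568, -0.106, 0.106]
wrist_force: [-0.4, 0.4, -0.5]
width: 1.001
```

Request:
arm_command --pt "0 -0.015 0 0" --pt "0 -0.025 0 0" --pt "0 -0.035 0 0" --pt "0 -0.04 0 0" --pt "0 -0.035 0 0" --pt "0 0 0 0" --pt "0 0 0.05 0" --pt "0 0 0.05 0" --pt "0 0 0.05 0" --pt "0 0 0.05 0" --pt "0 0 0.05 0" --pt "0 0 0.05 0" --pt "0 0 0.05 0" --pt "0 0 0 0" --pt "0 0 0 0" --pt "0 0 0 0"

```text
time: 36.4
tool_pos: [0.4744, 0.5362, 0.2239]
tcp_rot: [-1.569, -0.105, 0.106]
wrist_force: [0.1, -0.4, 0.2]
width: 0.999
```

```bash
python3 -c "
from h import *
S={'green':(.509,.2858),'blue':(.5221,.1907),'yellow':(.5353,.0956),'pink':(.5615,-.0946)}
c=read_camera('top');im=c['color'][:,:,::-1];o=np.array([85,160])
z=cv2.resize(im[160:285,85:395],None,fx=2.58,fy=2.58,interpolation=cv2.INTER_CUBIC)
for s in S.values():
    circ(c,z,[*s,.14],.017,(0,0,0),2.58,o);circ(c,z,[*s,.022],.025,(255,255,255),2.58,o)
cv2.imwrite('pics/t10.png',z)
c=read_camera('side');cv2.imwrite('pics/s10.png',cv2.resize(c['color'][80:300,150:420,::-1],None,fx=2.7,fy=2.7))
goto(0,0,0)
"
```

```text
t 36.5 pos [0.4747 0.5363 0.2244] yaw 0.1336 tilt [-0.e+00 -2.e-04 -1.e+00] delta(final frame) [-0.5435  0.2244 -0.4665] delta(now) [-0.5419  0.2245 -0.4683] turn -0.0034 F [-0.6 -0.1  0.1] w 0.0856
```

View pics/t10.png

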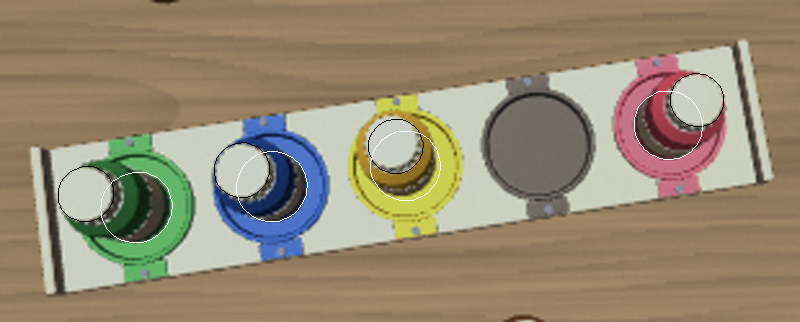

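View pics/s10.png

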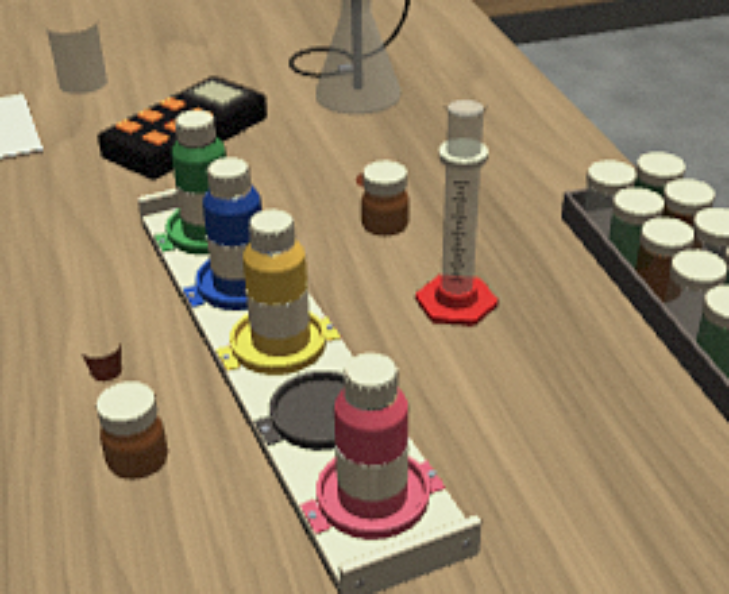

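All four caps fall inside the circles predicted for a bottle centred and upright in its seat. The grey seat is empty and the cylinder hasn't moved. Yellow was never touched and sits about 4 mm off centre, within the 15 mm limit.

```bash
python3 -c "
from workcell import job
print(job.finish_job())"
```

```text
the job is handed in; nothing more can be done
None
```

I sorted the rack and handed the job in at about 36.5 s of the 112 s allowed; no verdict was reported. The steps were blue to the grey seat, pink to pink, green to green, then blue to blue. Yellow already stood in its own seat, so I left it alone.

- **Placement:** in the last top and side pictures, every bottle stands upright in the seat of its own colour. Pink, green and blue are within a few mm of centre, and yellow is about 4 mm off.
- **Surroundings:** the grey seat is empty and the cylinder shows no movement in the side pictures. The gripper is open and well clear of everything. The largest wrist force I read was about 9 N.
- **Disagreement:** the arm and the camera differed by about 2 mm on where blue stood when I picked it out of the grey seat. That is within the camera calibration, and it did not affect the grip. No check failed.

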